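# Hang the round-ringed gauge on the snap hook

### The job

Two wooden seam gauges lie on the sewing table, and two small hook stands are behind them. Take the gauge with the round steel ring and hang it by its ring on the snap hook, the hook whose mouth is closed by a sprung gate: push the ring down through the gate until the gate snaps shut above it, then let go so that the gauge hangs freely. Leave the gauge with the square loop lying where it is.

Things in the scene. Friction and masses are not known exactly. Their poses are not given: they have to be found in the camera images.
- ring_gauge: Gauge to hang, 60 g, flat, rigid: round steel ring (6 mm rod, 58 mm inside, 70 mm outside diameter) on the end of a wooden paddle 70 long, 26 wide, 15 mm thick. Origin: ring's centre, 3 mm above the table at the start (ring and paddle both lie on it, paddle z = -3 to +12 mm). z normal to the ring, up at the start. Paddle spans x = -31 to -101 mm; pinch it across its width (y) at its middle, x = -66 mm.
- loop_gauge: The other gauge, to be left alone: the same wooden paddle, but with a square steel loop, 70 mm outside. Origin at the loop's centre, axes as for ring_gauge.
- snap_stand: Fixed steel stand of the snap hook; origin under its base plate (100 x 100 x 12 mm), z up, -x out of its front. A 16 mm square post (x = 28 to 44 mm), 200 mm tall, carries the hook's shank in front of it, which ends at height 231 mm, gate at height 220 mm. A second stand nearby has an open hook without a gate: not that one.
- hook_seat (a point): Lowest inside point of the snap hook, 160 mm straight above snap_stand's origin, same axes; a ring hangs here. Hook: J of 10 mm rod in the x-z plane, round bottom, inner faces at x = -18 mm (tip) and +18 mm (shank). Tip ends 81 mm above the seat, leaning out to x = -36 mm. Ring rod pushed straight down between tip and shank is clear below the gate when 15 mm above the seat.
- snap_gate (a joint): Snap hook's gate: steel flap 38 x 16 x 5 mm across the mouth, 60 mm above the seat, hinged at the shank (x = +20 mm), free end at the tip. 0 = closed (level), up to 1.5 rad as it is pressed down into the hook, its only way; a light spring (1 to 4 N at mid flap) shuts it.

How it is judged:
On the way:
1. the gate is pressed inward with the round ring at the hook (value of joint snap_gate above 0.4 rad and distance between ring_gauge and hook_seat below 0.09 m), for 0.02 s.
At the end, for the whole second after the job is handed in: The ring hangs in the snap hook: its centre 15 to 40 mm below the seat and within 25 mm of it sideways, the paddle within 0.4 rad of hanging straight down and nearly still (below 0.05 m/s), the gate closed (below 0.12 rad), and the square-looped gauge within 30 mm of where it lay (value of joint snap_gate below 0.12 rad and z of ring_gauge in the frame of hook_seat between -0.04 and -0.015 m and horizontal distance between ring_gauge and hook_seat below 0.025 m and angle between ring_gauge's own x axis and vertical below 0.4 rad and linear speed of ring_gauge below 0.05 m/s and distance of loop_gauge from where it was at the start of the episode below 0.03 m); the robot touches nothing.
It fails at once if the gauge with the square loop is moved more than 30 mm (distance of loop_gauge from where it was at the start of the episode above 0.03 m).
It also fails if it takes over 40 s, if anything falls off the work surface, if the arm or the gripper's body presses on something with over 40 N, if the wrist force passes 120 N, or if a joint passes its speed limit or range.

### The arm

A 6-joint arm with a two-finger parallel gripper is mounted at the origin on the work surface. World frame = base frame: x ahead of the robot, y to its left, z up, the work surface at z = 0. Lengths are in m, angles in rad, forces in N, time in s.
With the tool pointing down it reaches from about 0.425 to 0.95 m from the base axis. Payload 3.5 kg.
Tool frame: the origin (TCP) lies midway between the tips of the shut fingers; the grasp point (between the pads) lies 19 mm behind it; z points along the fingers, y is the line along which they close (so a half turn about z gives the same grasp; the last joint's range is limited). The gripper opens to 85 mm and grips with 20 to 120 N. Pads are 22 mm wide; open, the fingers measure 114 mm over their backs; the gripper's body (76 mm by 85 mm) begins 54 mm behind the grasp point. The pads swing forward as they close: fully open they stand 13 mm farther back than shut.
Start: joints at [-1.318, 0.286, 1.577, -0, 1.279, -0.15], TCP at [0.265, -0.621, 0.202] pointing down, gripper open.
Joint ranges: [-2.77, 2.77], [-0.9, 2.22], [0.21, 2.48], [-1.53, 4.67], [0.24, 2.81], [-2.84, 2.84]. Speed limits (rad/s): [2.79, 2.79, 3.14, 3.14, 3.14, 3.14].

### API

Orientations are given as a unit quaternion [x, y, z, w].
In Python, from plant import ctrl, cams, order gives the robot as it stands.
- The arm moves only by the tool move_arm, never from a script. Its argument "plan" is one flat list of numbers, 7 for each row, row after row: the shift along the world's x, y, z in mm, then the turn, a rotation vector about the world's x, y, z in degrees, then the finger opening in mm, from 0 to 85.4. A call has 1 to 12 rows; each row shifts and turns the commanded pose from where the row before left it; what a row does not reach is not made up. A row lasts 1/10 s, in which the tool goes at most 50 mm and 8.59 degrees, less where a joint would pass 70% of its speed; a pose out of reach is approached as far as the arm can. A call is refused whole if a number of a shift passes 50 or a number of a turn 8.59, either way. A call with a gripper value outside its range is refused whole. The fingers move at their own pace and stop on an object; "newtons" is the grip in N (left out, the last holds). Time passes only in rows, so rows that do not move let the fingers close. It gives the time, the measured TCP pose, the force, the opening and the grip force at its end, in the units of the state.
- ctrl.get_state(): the state, without advancing time (a new reading comes with each control period).
- cams.read_camera(name): name is "side" or "top"; returns a dict with "color" (480x640x3 uint8, red, green, blue), "fov_y" (degrees; the focal length in pixels is half the picture's height over the tangent of half this angle, whatever the lens; pixels are square), "cx", "cy" (the principal point, pixels), "origin" and "orientation" of the camera in the world. Camera axes: x right, y up, looking along -z (the intrinsics and any distortion apply to the point x, -y, -z); pixel columns grow to the right and rows downward; lengths in m; the calibration is good to about 2 mm. A picture is of the moment at which its call begins. There is no depth.
- order.sign_off(): hands the job in; it is judged then, once.
The state is a dict: "time": time; "qpos": joint angles; "dq": joint speeds; "joint_efforts": joint torques, N m; "eef_pos": TCP position; "tcp_rot": TCP orientation; "contact_force": force on the tool from outside, world axes, zero at the start; "wrist_torque": the same for the moment, N m; "opening": opening from 0.0 (shut) to 1.0 (fully open); "finger_force": force on a finger pad.
Only numpy, scipy, OpenCV 4.12 (cv2) and the standard library are available. Lean on these libraries where they do the work, as an engineer would, in place of code of your own. Each camera call takes 0.05 s, during which the arm holds its last target. There are 200 camera calls.

## Working session

There is one attempt and no reset: what is moved stays moved. The work goes in short steps, Python scripts to look and compute and a tool call to move; the robot and the scene stay as the last step left them, time stands still between calls to the robot, and variables do not carry over. Pictures are saved under pics/ and viewed, at most 10 in all, crops included, and the job is handed in when it is done.

Besides the shell and the picture viewer there is one more tool, called in YAML: its name, and indented under it one key for each argument. move_arm: Moves the arm, as the interface text tells. Its arguments: {"type":"object","properties":{"plan":{"type":"array","items":{"type":"number"}},"newtons":{"type":"number"}},"required":["plan"]}

```bash
mkdir -p pics && ls
python3 - <<'E'
from plant import ctrl,cams,order
import cv2
for n in("top","side"):
    r=cams.read_camera(n); cv2.imwrite(f"pics/{n}0.png",r["color"][:,:,::-1])
    print({k:v for k,v in r.items() if k!="color"})
print(ctrl.get_state())
E
```

```text
pics
{'fov_y': 42.31594649725588, 'cx': 321.06781496676166, 'cy': 234.53301499543525, 'origin': array([0.54064517, 0.01752029, 1.04811071]), 'orientation': array([ 0.02570131, -0.04473661, -0.70368262,  0.70863873])}
{'fov_y': 55.14895329840052, 'cx': 334.1574258201217, 'cy': 244.4441564170598, 'origin': array([0.36038206, 0.44691269, 0.54259814]), 'orientation': array([-0.10574966,  0.43829527,  0.8619479 , -0.23186221])}
{'time': 0.1, 'qpos': array([-1.31797313e+00,  2.87082186e-01,  1.57803638e+00, -2.21010736e-05,
        1.27858961e+00, -1.50025888e-01]), 'dq': array([-0.00079505,  0.00020269, -0.00128175, -0.00082548, -0.00165524,
       -0.00075111]), 'joint_efforts': array([ 1.18051794e-03, -4.07292116e+01, -2.93698096e+01, -1.14632157e-04,
        3.38980928e-03,  3.69627358e-06]), 'eef_pos': array([ 0.2644675 , -0.62032057,  0.20067902]), 'tcp_rot': array([ 9.79781383e-01,  2.00068295e-01, -6.49084768e-05, -1.05582353e-03]), 'contact_force': array([ 1.15293459, -0.11033751,  0.04742919]), 'wrist_torque': array([-0.03502741, -0.02169537,  0.02964978]), 'finger_force': 0.0, 'opening': 1.0006196127531812}
```

View pics/top0.png

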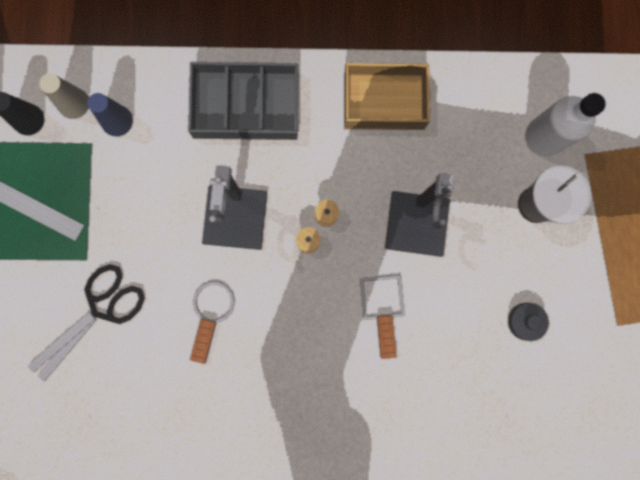

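View pics/side0.png

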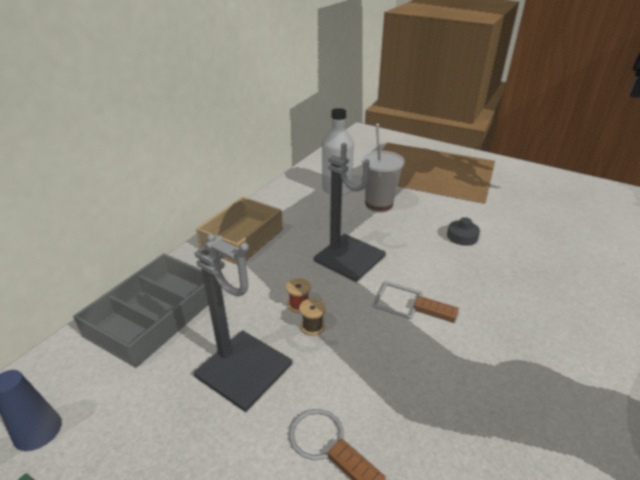

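The top view shows the ring gauge with its ring at about (214,300) and paddle at (203,341), and the loop gauge at (382,297). The stand bases are at (235,217) and (418,223). In the side view the near stand's hook at (225,260) seems to have a flap across its mouth. I'll zoom in on both hooks and measure.

```bash
cat > h.py <<'E'
import numpy as np,cv2
from scipy.spatial.transform import Rotation as R
from plant import ctrl,cams,order
def K(r):
    f=240/np.tan(np.radians(r["fov_y"]/2)); return f
def ray(r,uv):
    f=K(r); d=np.array([(uv[0]-r["cx"])/f,-(uv[1]-r["cy"])/f,-1.])
    return r["origin"],R.from_quat(r["orientation"]).apply(d)
def plane(r,uv,z):
    o,d=ray(r,uv); return o+d*(z-o[2])/d[2]
def proj(r,p):
    c=R.from_quat(r["orientation"]).inv().apply(np.asarray(p)-r["origin"]); f=K(r)
    return np.array([r["cx"]-f*c[...,0]/c[...,2],r["cy"]+f*c[...,1]/c[...,2]]).T
def tri(r1,u1,r2,u2):
    o1,d1=ray(r1,u1);o2,d2=ray(r2,u2)
    s=np.linalg.lstsq(np.c_[d1,-d2],o2-o1,rcond=None)[0]
    a,b=o1+s[0]*d1,o2+s[1]*d2
    return (a+b)/2,np.linalg.norm(a-b)
def big(mask):
    cs,_=cv2.findContours(mask.astype(np.uint8)*255,cv2.RETR_EXTERNAL,cv2.CHAIN_APPROX_NONE)
    return sorted(cs,key=cv2.contourArea)[::-1]
E
python3 - <<'E'
from h import *
t=cams.read_camera("top");s=cams.read_camera("side")
hs=cv2.cvtColor(t["color"],cv2.COLOR_RGB2HSV)
H,S,V=[hs[:,:,i].astype(int) for i in range(3)]
m=(H<14)&(S>110)&(V>90); m[:260]=0; m[:,:150]=0; m[:,500:]=0
for c in big(m)[:2]:
    rc=cv2.minAreaRect(c); b=cv2.boxPoints(rc); print("paddle",rc,plane(t,rc[0],.012)); print(np.array([plane(t,p,.012)[:2] for p in b]).round(4).tolist())
# base plates
m=(V<75); m[:180]=0;m[265:]=0;m[:,:195]=0;m[:,455:]=0
for c in big(m)[:2]:
    rc=cv2.minAreaRect(c); b=cv2.boxPoints(rc); print("base",rc); print(np.array([plane(t,p,.012)[:2] for p in b]).round(4).tolist())
# ring
g=t["color"][270:330,185:245]; m=(V<165)&(S<60); mm=np.zeros_like(m); mm[274:326,190:240]=m[274:326,190:240]
c=big(mm)[0]; e=cv2.fitEllipse(c); print("ring",e,plane(t,e[0],.003))
def crop(r,x,y,w,h,k): return cv2.resize(r["color"][y:y+h,x:x+w],None,fx=k,fy=k,interpolation=cv2.INTER_CUBIC)
a=crop(s,180,220,90,90,4);b=crop(s,300,130,90,90,4);c=crop(t,190,150,90,60,4);d=crop(t,400,150,90,60,4)
cv2.imwrite("pics/z.png",np.vstack([np.hstack([a,b]),np.hstack([c,d])])[:600,:,::-1])
E
```

```text
paddle ((202.39718627929688, 340.8251647949219), (14.089730262756348, 41.767269134521484), 14.534454345703125) [0.46722281 0.18393511 0.012     ]
[[0.4373, 0.2029], [0.503, 0.1874], [0.4973, 0.1649], [0.4317, 0.1805]]
paddle ((386.4057922363281, 336.46307373046875), (41.193763732910156, 14.304647445678711), 84.80557250976562) [ 0.47550265 -0.11940665  0.012     ]
[[0.5081, -0.1046], [0.5103, -0.1283], [0.4431, -0.1342], [0.4409, -0.1105]]
base ((417.53851318359375, 215.69232177734375), (57.304046630859375, 71.19593811035156), 7.125016689300537)
[[0.6234, -0.1172], [0.7441, -0.1329], [0.7329, -0.23], [0.6122, -0.2132]]
base ((240.3402862548828, 211.45431518554688), (44.82343292236328, 53.366966247558594), 21.161258697509766)
[[0.6534, 0.1762], [0.7382, 0.1458], [0.7113, 0.075], [0.6268, 0.106]]
ring ((213.87620544433594, 300.6624450683594), (39.97126770019531, 42.53696823120117), 10.653581619262695) [0.53287051 0.16794543 0.003     ]
```

View pics/z.png

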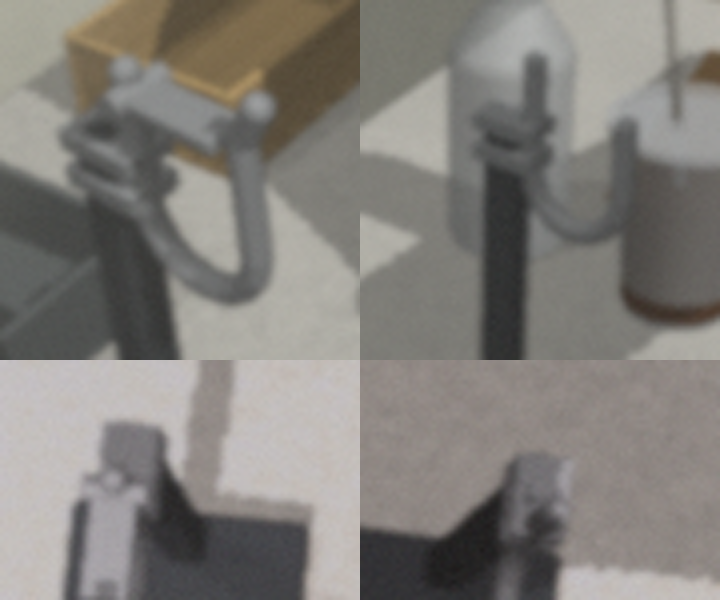

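The crop shows the near/left stand, seen at top (235,217) and side (225,260), carries the gated hook. The right stand is open. I'll go above the paddle.

move_arm:
  plan: [29, 40, 0, 0, 0, 8, 85, 29, 40, 0, 0, 0, 8, 85, 29, 40, 0, 0, 0, 8, 85, 29, 40, 0, 0, 0, 8, 85, 29, 40, 0, 0, 0, 8, 85, 29, 40, 0, 0, 0, 8, 85, 29, 40, 0, 0, 0, 8, 85, 29, 40, 0, 0, 0, 8, 85]
  newtons: 110

```text
time: 1.0
eef_pos: [0.4974, -0.2991, 0.2019]
tcp_rot: [0.723, 0.691, -0.0, 0.0]
contact_force: [1.2, -1.5, 0.5]
opening: 0.996
finger_force: 0.0
```

move_arm:
  plan: [-3, 44, 0, 0, 0, 7.25, 85, -3, 44, 0, 0, 0, 7.25, 85, -3, 44, 0, 0, 0, 7.25, 85, -3, 44, 0, 0, 0, 7.25, 85, -3, 44, 0, 0, 0, 7.25, 85, -3, 44, 0, 0, 0, 7.25, 85, -3, 44, 0, 0, 0, 7.25, 85, -3, 44, 0, 0, 0, 7.25, 85, -3, 44, 0, 0, 0, 7.25, 85, -3, 44, 0, 0, 0, 7.25, 85, -3, 44, 0, 0, 0, 7.25, 85, 0, 0, 0, 0, 0, 0, 85]

```text
time: 2.2
eef_pos: [0.4625, 0.1873, 0.2019]
tcp_rot: [0.111, 0.994, 0.001, -0.0]
contact_force: [0.5, -1.5, -0.2]
opening: 0.995
finger_force: 0.0
```

Run:
```python
from h import *
t=cams.read_camera("top");s=cams.read_camera("side")
st=ctrl.get_state(); print(st["time"],st["eef_pos"],R.from_quat(st["tcp_rot"]).as_matrix().round(3).tolist(),st["qpos"].round(3))
I=cv2.imread("pics/top0.png"); S=cv2.imread("pics/side0.png")
# plate corners by eye + refine via dark mask edges
V=I.max(2).astype(int)
def linefit(pts): 
    v=cv2.fitLine(np.float32(pts),cv2.DIST_HUBER,0,.01,.01).ravel(); return v
def edge(row): return [x for x in range(195,275) if V[row,x]<80]
L=[];Rr=[];B=[]
for y in range(200,240,4):
    x=edge(y); L.append((min(x)-.5,y)); Rr.append((max(x)+.5,y))
for x in range(210,260,4):
    c=[y for y in range(225,262) if V[y,x]<90]; B.append((x,max(c)+.5))
for n,p in(("L",L),("R",Rr),("B",B)):
    w=np.array([plane(t,q,.012)[:2] for q in p]); v=linefit(w); print(n,v.round(4),np.degrees(np.arctan2(v[1],v[0])).round(2)); 
    print([tuple(map(float,q)) for q in p])
# shank ball & flap points
print("shank top",tri(t,(218.2,180),s,(211.3,237.5)))
cv2.imwrite("pics/z2.png",np.hstack([cv2.resize(I[155:255,190:280],None,fx=4.4,fy=4.4,interpolation=cv2.INTER_CUBIC),cv2.resize(S[225:325,190:270],None,fx=4.4,fy=4.4,interpolation=cv2.INTER_CUBIC)]))
cv2.imwrite("pics/top1.png",t["color"][:,:,::-1])
```

```text
2.3 [0.46317454 0.18378336 0.20169631] [[-0.974, 0.226, -0.0], [0.226, 0.974, -0.001], [0.0, -0.001, -1.0]] [ 1.740e-01 -1.100e-01  2.002e+00 -1.000e-03  1.250e+00 -1.169e+00]
L [ 0.8091 -0.5877  0.6707  0.1712] -35.99
[(226.5, 200.0), (226.5, 204.0), (225.5, 208.0), (207.5, 212.0), (215.5, 216.0), (206.5, 220.0), (205.5, 224.0), (206.5, 228.0), (204.5, 232.0), (205.5, 236.0)]
R [ 0.9947 -0.1031  0.6715  0.0873] -5.92
[(265.5, 200.0), (264.5, 204.0), (264.5, 208.0), (264.5, 212.0), (263.5, 216.0), (262.5, 220.0), (262.5, 224.0), (261.5, 228.0), (261.5, 232.0), (261.5, 236.0)]
B [0.0945 0.9955 0.6239 0.1339] 84.58
[(210.0, 243.5), (214.0, 243.5), (218.0, 244.5), (222.0, 244.5), (226.0, 245.5), (230.0, 245.5), (234.0, 245.5), (238.0, 246.5), (242.0, 246.5), (246.0, 247.5), (250.0, 247.5), (254.0, 247.5), (258.0, 248.5)]
shank top (array([0.69505101, 0.13367269, 0.22710315]), np.float64(0.0002722751775265886))
```

View pics/z2.png

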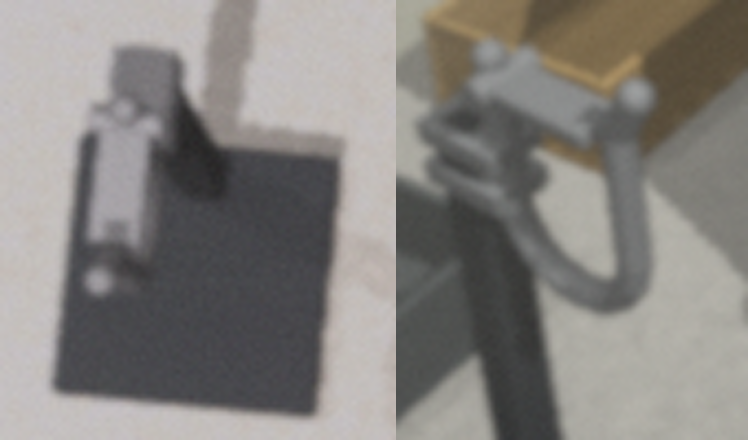

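The zoom shows the snap plate's front edge around rows 243–248, the shank top at top-view (218,180), and the tip ball at top (212,218), side (245,247). The stand's origin is about (0.6745, 0.1373), yaw −5.7°. Descending to grasp.

move_arm:
  plan: [4, 0, -40, 0, 0, 0, 85, 0, 0, -40, 0, 0, 0, 85, 0, 0, -40, 0, 0, 0, 85, 0, 0, -30, 0, 0, 0, 85, 0, 0, -20, 0, 0, 0, 85, 0, 0, -12, 0, 0, 0, 85, 0, 0, -8, 0, 0, 0, 85, 0, 0, -8, 0, 0, 0, 85, 0, 0, 0, 0, 0, 0, 85]

```text
time: 3.2
eef_pos: [0.4676, 0.1828, 0.0037]
tcp_rot: [0.115, 0.993, -0.0, -0.0]
contact_force: [-0.7, 0.4, 0.4]
opening: 0.999
finger_force: 0.0
```

Run:
```python
from h import *
t=cams.read_camera("top");s=cams.read_camera("side")
p,e=tri(t,(212.3,218.2),s,(244.8,247.3))
ex=np.array([.9951,-.0993]);ey=np.array([.0993,.9951]);O=np.array([.6745,.1373])
print(p,e,(p[:2]-O)@ex,(p[:2]-O)@ey, ctrl.get_state()["eef_pos"])
cv2.imwrite("pics/top2.png",t["color"][250:400,130:330,::-1].repeat(3,0).repeat(3,1))
```

```text
[0.64174875 0.13849644 0.23657408] 0.0011747748323167975 -0.032709575084949156 -0.0020616245746324516 [0.46831747 0.18307424 0.00464103]
```

View pics/top2.png

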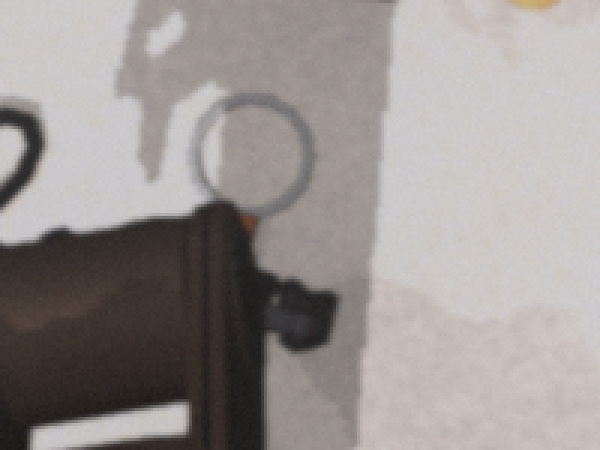

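The ring sits undisturbed at crop (252,152) and the fingers straddle the paddle. Closing, then a small lift to check.

move_arm:
  plan: [0, 0, 0, 0, 0, 0, 10, 0, 0, 0, 0, 0, 0, 10, 0, 0, 0, 0, 0, 0, 10, 0, 0, 0, 0, 0, 0, 10, 0, 0, 0, 0, 0, 0, 10, 0, 0, 0, 0, 0, 0, 10, 0, 0, 0, 0, 0, 0, 10]
  newtons: 110

```text
time: 4.0
eef_pos: [0.4676, 0.183, 0.0039]
tcp_rot: [0.115, 0.993, -0.0, -0.0]
contact_force: [-0.3, 0.0, -0.5]
opening: 0.117
finger_force: 0.0
```

move_arm:
  plan: [0, 0, 15, 0, 0, 0, 10, 0, 0, 35, 0, 0, 0, 10, 0, 0, 40, 0, 0, 0, 10, 0, 0, 45, 0, 0, 0, 10, 0, 0, 45, 0, 0, 0, 10, 0, 0, 45, 0, 0, 0, 10, 0, 0, 45, 0, 0, 0, 10, 0, 0, 0, 0, 0, 0, 10, 0, 0, 0, 0, 0, 0, 10]

```text
time: 4.9
eef_pos: [0.4682, 0.1832, 0.2753]
tcp_rot: [0.115, 0.993, 0.0, 0.001]
contact_force: [-0.2, -0.4, -0.4]
opening: 0.12
finger_force: 0.0
```

Run:
```python
from h import *
t=cams.read_camera("top");s=cams.read_camera("side");st=ctrl.get_state()
print(st["eef_pos"],R.from_quat(st["tcp_rot"]).as_matrix().round(3).tolist(),st["qpos"].round(3),st["opening"])
for n,r in(("t",t),("s",s)): cv2.imwrite(f"pics/{n}3.png",r["color"][:,:,::-1])
cv2.imwrite("pics/ts3.png",np.hstack([cv2.resize(r["color"],(400,300)) for r in(t,s)])[:,:,::-1])
```

```text
[0.46669803 0.18289486 0.27202512] [[-0.974, 0.228, -0.003], [0.228, 0.974, -0.001], [0.003, -0.001, -1.0]] [ 0.171 -0.151  1.91   0.     1.385 -1.17 ] 0.11716972169823858
```

View pics/ts3.png

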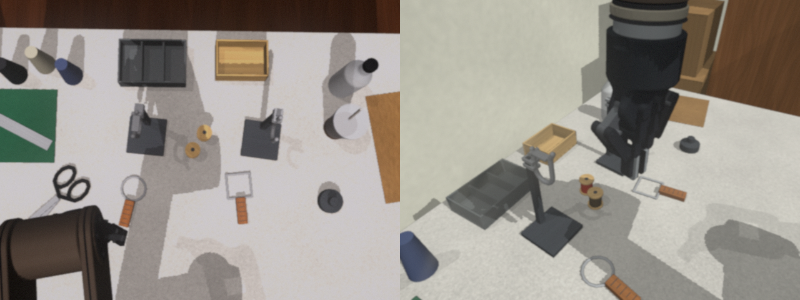

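The combined view shows the gauge still on the table, with its ring at top (213,300), so the grasp missed. I'll check whether the TCP projection agrees with the image, and whether the gauge moved.

Run:
```python
from h import *
t=cams.read_camera("top");s=cams.read_camera("side");st=ctrl.get_state()
p=st["eef_pos"]; a,b=proj(t,p),proj(s,p); print(p,a,b)
for h in (.0,):print()
hs=cv2.cvtColor(t["color"],cv2.COLOR_RGB2HSV);H,S,V=[hs[:,:,i].astype(int) for i in range(3)]
m=(H<14)&(S>110)&(V>90); m[:260]=0; m[:,:150]=0; m[:,500:]=0
for c in big(m)[:2]:
    rc=cv2.minAreaRect(c); print(rc,plane(t,rc[0],.012)); q=plane(t,rc[0],.012); print("expected in side",proj(s,q))
hs=cv2.cvtColor(s["color"],cv2.COLOR_RGB2HSV);H,S,V=[hs[:,:,i].astype(int) for i in range(3)]
m=(H<14)&(S>110)&(V>60); m[:270]=0
for c in big(m)[:2]: print("side",cv2.minAreaRect(c))
A=t["color"].copy();B=s["color"].copy()
for im,c in((A,a),(B,b)): cv2.drawMarker(im,tuple(int(v) for v in c),(255,0,0),0,8,1)
def crop(im,c): x,y=[int(v) for v in c]; x=max(x-65,0);y=max(y-65,0);return cv2.resize(im[y:y+130,x:x+130],(400,400))
cv2.imwrite("pics/z4.png",np.hstack([crop(A,a),crop(B,b)])[:,:,::-1])
```

```text
[0.46654155 0.18283203 0.27144979] [168.7901261  356.42909564] [372.00099137 305.20433989]

((202.65769958496094, 340.90875244140625), (14.622355461120605, 41.87017822265625), 14.931416511535645) [0.46708871 0.18350578 0.012     ]
expected in side [355.97970119 465.09728667]
((386.4098815917969, 336.5081787109375), (41.28429412841797, 14.123575210571289), 84.80557250976562) [ 0.47542876 -0.11941309  0.012     ]
expected in side [435.61824826 307.24003953]
side ((355.6243591308594, 466.24114990234375), (59.59867858886719, 22.721052169799805), 40.91438674926758)
side ((435.6054382324219, 308.0324401855469), (41.17202377319336, 12.057520866394043), 17.102725982666016)
```

View pics/z4.png

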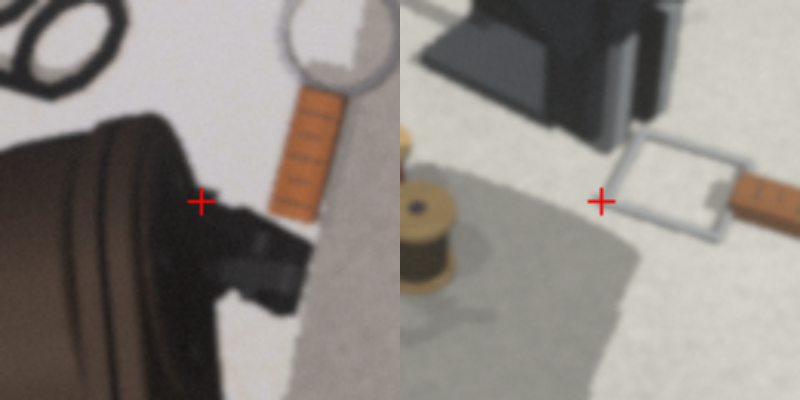

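Run:
```python
from h import *
t=cams.read_camera("top");s=cams.read_camera("side");p=ctrl.get_state()["eef_pos"];print(p)
for tu in((199,374),(201,379),(203,371)):
  for su in((375,289),(382,285)): q,e=tri(t,tu,s,su); print(tu,su,q.round(4),e.round(4),(q-p).round(4))
a=t["color"][320:420,140:240]; b=s["color"][200:300,330:430]
cv2.imwrite("pics/z5.png",np.hstack([cv2.resize(cv2.convertScaleAbs(i,alpha=2.2,beta=10),(400,400),interpolation=cv2.INTER_CUBIC) for i in(a,b)])[:,:,::-1])
```

```text
[0.46684241 0.18289434 0.27195958]
(199, 374) (375, 289) [0.46   0.1524 0.2683] 0.0324 [-0.0069 -0.0305 -0.0037]
(199, 374) (382, 285) [0.4578 0.1503 0.2725] 0.0264 [-0.0091 -0.0326  0.0005]
(201, 379) (375, 289) [0.457  0.1511 0.2688] 0.039 [-0.0099 -0.0318 -0.0032]
(201, 379) (382, 285) [0.4548 0.149  0.2728] 0.0329 [-0.012  -0.0339  0.0009]
(203, 371) (375, 289) [0.4624 0.148  0.2638] 0.0311 [-0.0044 -0.0349 -0.0082]
(203, 371) (382, 285) [0.4602 0.1459 0.2681] 0.0249 [-0.0066 -0.037  -0.0039]
```

View pics/z5.png

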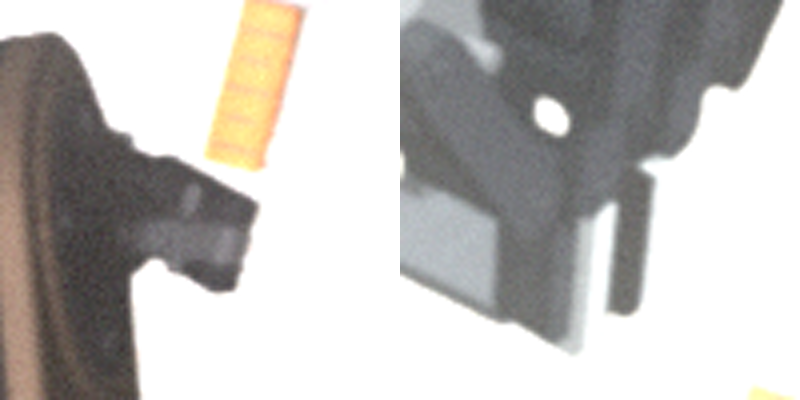

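The zoom shows the right finger's tip corners in the top view at (204,371) and (199,392), and the near finger's in the side view at (356,280) and (375,287). Both are off the predicted TCP, so I'll solve for the actual tool point.

Run:
```python
from h import *
from scipy.optimize import least_squares
t=cams.read_camera("top");s=cams.read_camera("side");st=ctrl.get_state();p=st["eef_pos"]
def f(v,full=0):
    yaw=v[5]; tx=np.array([np.cos(yaw),np.sin(yaw),0]);ty=np.array([-np.sin(yaw),np.cos(yaw),0])
    c=p+v[:3]; h=v[3];w=v[4]
    a=proj(t,np.array([c-h*ty+w*tx,c-h*ty-w*tx]));b=proj(s,np.array([c+h*ty+w*tx,c+h*ty-w*tx]))
    return np.r_[(a-[[204.5,371],[199,392]]).ravel(),(b-[[356,280],[375,287.5]]).ravel(),(v[3]-.018)*300,(v[4]-.012)*1000]
r=least_squares(f,[0,0,0,.018,.012,-.23]);print(r.x.round(4),r.fun.round(2))
print(st["qpos"])
```

```text
[-0.013  -0.0145  0.0368  0.0346  0.0105 -0.3516] [ 0.35  1.28 -0.8  -2.51  0.53 -3.33  0.35  3.23  4.97 -1.52]
[ 1.70799012e-01 -1.50790565e-01  1.90891075e+00  1.90544165e-05
  1.38566905e+00 -1.17011533e+00]
```

The tips look higher than the TCP reading suggests. I'll settle it by touching free table with the fingers at 26 mm opening.

move_arm:
  plan: [0, -40, -30, 0, 0, 0, 26, 0, -40, -40, 0, 0, 0, 26, 0, 0, -45, 0, 0, 0, 26, 0, 0, -45, 0, 0, 0, 26, 0, 0, -45, 0, 0, 0, 26, 0, 0, -45, 0, 0, 0, 26, 0, 0, -10, 0, 0, 0, 26, 0, 0, -5, 0, 0, 0, 26, 0, 0, 0, 0, 0, 0, 26, 0, 0, 0, 0, 0, 0, 26]

```text
time: 6.3
eef_pos: [0.4699, 0.1078, 0.016]
tcp_rot: [0.115, 0.993, 0.0, 0.002]
contact_force: [-0.3, -1.1, 0.2]
opening: 0.304
finger_force: 0.0
```

move_arm:
  plan: [0, 0, -2, 0, 0, 0, 26, 0, 0, -2, 0, 0, 0, 26, 0, 0, 0, 0, 0, 0, 26]

```text
time: 6.6
eef_pos: [0.4679, 0.1077, 0.01]
tcp_rot: [0.115, 0.993, 0.0, 0.0]
contact_force: [-0.4, 0.4, -0.6]
opening: 0.306
finger_force: 0.0
```

Run:
```python
from h import *
t=cams.read_camera("top");s=cams.read_camera("side");st=ctrl.get_state();p=st["eef_pos"]
q=p.copy();q[2]=0
a,b=proj(t,p),proj(s,p);print(p,a,b,st["qpos"].round(3),st["opening"])
T=cv2.convertScaleAbs(t["color"],alpha=2,beta=10);S=cv2.convertScaleAbs(s["color"],alpha=2,beta=10)
cv2.imwrite("pics/t6.png",t["color"][:,:,::-1]);cv2.imwrite("pics/s6.png",s["color"][:,:,::-1])
def crop(im,c):
    im=im.copy();cv2.drawMarker(im,tuple(int(round(v)) for v in c),(255,0,0),0,6,1); x,y=[int(v) for v in c]; print(x-60,y-70);return cv2.resize(im[y-70:y+50,x-60:x+60],(400,400),interpolation=cv2.INTER_CUBIC)
cv2.imwrite("pics/z6.png",np.hstack([crop(T,a),crop(S,b)])[:,:,::-1])
```

```text
[0.46773334 0.10772119 0.00982986] [249.02972417 340.59362814] [382.21751087 416.29484159] [ 0.015  0.116  2.172 -0.     0.853 -1.326] 0.30544345195009154
189 270
322 346
```

View pics/z6.png

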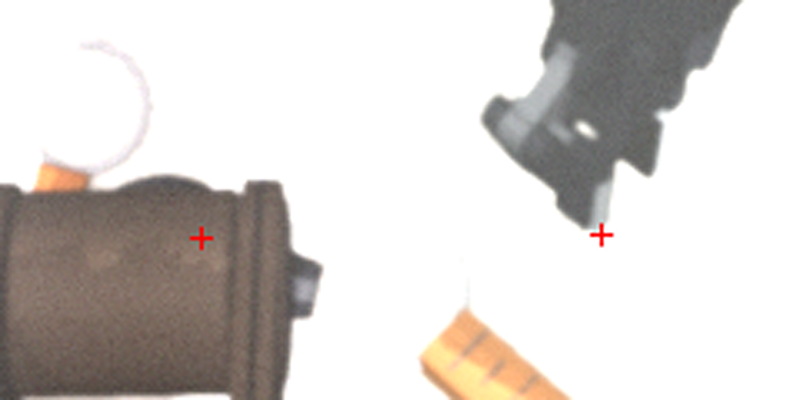

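In the side view the near finger tip is at about (379,414) and the far one at about (397,399). That puts the tips roughly 20–25 mm above the reported TCP. I'll probe downward gently for contact.

move_arm:
  plan: [0, 0, -3, 0, 0, 0, 26, 0, 0, -3, 0, 0, 0, 26, 0, 0, 0, 0, 0, 0, 26]

```text
time: 7.0
eef_pos: [0.467, 0.1077, 0.0029]
tcp_rot: [0.115, 0.993, -0.0, -0.001]
contact_force: [-0.2, 0.5, -0.8]
opening: 0.305
finger_force: 0.0
```

move_arm:
  plan: [0, 0, -3, 0, 0, 0, 26, 0, 0, -3, 0, 0, 0, 26, 0, 0, 0, 0, 0, 0, 26]

```text
time: 7.3
eef_pos: [0.4671, 0.1077, -0.003]
tcp_rot: [0.115, 0.993, -0.0, -0.001]
contact_force: [-0.6, 0.3, 0.1]
opening: 0.305
finger_force: 0.0
```

move_arm:
  plan: [0, 0, -2, 0, 0, 0, 26, 0, 0, -2, 0, 0, 0, 26, 0, 0, 0, 0, 0, 0, 26]

```text
time: 7.6
eef_pos: [0.4674, 0.1077, -0.0067]
tcp_rot: [0.115, 0.993, -0.0, -0.0]
contact_force: [0.3, -0.6, 0.1]
opening: 0.303
finger_force: 0.0
```

move_arm:
  plan: [0, 0, -3, 0, 0, 0, 26, 0, 0, -3, 0, 0, 0, 26, 0, 0, 0, 0, 0, 0, 26]

```text
time: 7.9
eef_pos: [0.4671, 0.1077, -0.013]
tcp_rot: [0.115, 0.993, -0.0, -0.001]
contact_force: [0.8, -0.7, -0.2]
opening: 0.298
finger_force: 0.0
```

move_arm:
  plan: [0, 0, -2, 0, 0, 0, 26, 0, 0, -2, 0, 0, 0, 26, 0, 0, 0, 0, 0, 0, 26]

```text
time: 8.2
eef_pos: [0.4673, 0.1077, -0.0168]
tcp_rot: [0.115, 0.993, -0.0, -0.0]
contact_force: [-0.3, 0.5, -0.8]
opening: 0.308
finger_force: 0.0
```

move_arm:
  plan: [0, 0, -2, 0, 0, 0, 26, 0, 0, -2, 0, 0, 0, 26, 0, 0, 0, 0, 0, 0, 26]

```text
time: 8.5
eef_pos: [0.4673, 0.1077, -0.0208]
tcp_rot: [0.115, 0.993, -0.0, -0.0]
contact_force: [-0.9, -0.5, 0.7]
opening: 0.302
finger_force: 0.0
```

move_arm:
  plan: [0, 0, -2, 0, 0, 0, 26, 0, 0, 0, 0, 0, 0, 26]

```text
time: 8.7
eef_pos: [0.4675, 0.1077, -0.0227]
tcp_rot: [0.115, 0.993, -0.0, -0.0]
contact_force: [-1.3, -0.0, 0.1]
opening: 0.304
finger_force: 0.0
```

move_arm:
  plan: [0, 0, -2, 0, 0, 0, 26, 0, 0, 0, 0, 0, 0, 26]

```text
time: 8.9
eef_pos: [0.4674, 0.1077, -0.0247]
tcp_rot: [0.115, 0.993, -0.0, -0.0]
contact_force: [-0.6, -0.5, 0.6]
opening: 0.304
finger_force: 0.0
```

Run:
```python
from h import *
s=cams.read_camera("side");st=ctrl.get_state();print(st["eef_pos"],st["contact_force"])
ref=cv2.imread("pics/side0.png")[:,:,::-1]
def low(im):
    m=(im.max(2)<110)&(ref.max(2).astype(int)-im.max(2)>40); m=cv2.morphologyEx(m.astype(np.uint8),cv2.MORPH_OPEN,np.ones((3,3)))
    c=big(m[:, :]>0)[0].reshape(-1,2)
    c=c[c[:,1]>c[:,1].max()-40]; return [(int(y),int(c[c[:,1]==y][:,0].min()),int(c[c[:,1]==y][:,0].max())) for y in range(c[:,1].max(),c[:,1].max()-40,-3) if (c[:,1]==y).any()]
print(low(cv2.imread("pics/s6.png")[:,:,::-1]));print(low(s["color"]))
cv2.imwrite("pics/s7.png",s["color"][:,:,::-1])
```

```text
[ 0.4674766   0.10768243 -0.02458002] [-0.24097738 -0.98962962  0.12688018]
[(414, 376, 381), (411, 372, 384), (408, 369, 384), (405, 369, 384), (402, 367, 384), (399, 363, 385), (396, 358, 397), (393, 355, 398), (390, 352, 399), (387, 350, 399), (384, 347, 399), (381, 346, 398), (378, 347, 403), (375, 349, 406)]
[(431, 374, 380), (428, 371, 382), (425, 367, 383), (422, 366, 383), (419, 363, 383), (416, 359, 383), (413, 355, 395), (410, 352, 395), (407, 349, 396), (404, 347, 396), (401, 345, 397), (398, 346, 395), (395, 349, 401), (392, 360, 403)]
```

Run:
```python
from h import *
s=cams.read_camera("side");st=ctrl.get_state();p=st["eef_pos"]
M=R.from_quat(st["tcp_rot"]).as_matrix(); tx,ty=M[:,0],M[:,1]
for y in(.013,.02,.027):
  for x in(-.011,.011):
    print(y,x,[(z,proj(s,np.r_[(p+y*ty+x*tx)[:2],z]).round(0).tolist()) for z in(0.,.01,.02)])
```

```text
0.013 -0.011 [(0.0, [369.0, 422.0]), (0.01, [369.0, 418.0]), (0.02, [370.0, 413.0])]
0.013 0.011 [(0.0, [382.0, 433.0]), (0.01, [383.0, 428.0]), (0.02, [384.0, 424.0])]
0.02 -0.011 [(0.0, [366.0, 426.0]), (0.01, [366.0, 421.0]), (0.02, [367.0, 417.0])]
0.02 0.011 [(0.0, [379.0, 436.0]), (0.01, [380.0, 432.0]), (0.02, [380.0, 427.0])]
0.027 -0.011 [(0.0, [362.0, 429.0]), (0.01, [363.0, 425.0]), (0.02, [363.0, 420.0])]
0.027 0.011 [(0.0, [375.0, 440.0]), (0.01, [376.0, 436.0]), (0.02, [377.0, 431.0])]
```

The side view puts the tips about 5–12 mm above the table now, with xy consistent. I'll continue probing.

move_arm:
  plan: [0, 0, -2, 0, 0, 0, 26, 0, 0, -1, 0, 0, 0, 26, 0, 0, 0, 0, 0, 0, 26]

```text
time: 9.3
eef_pos: [0.4674, 0.1077, -0.0277]
tcp_rot: [0.115, 0.993, -0.0, -0.0]
contact_force: [-0.6, 0.5, -0.6]
opening: 0.305
finger_force: 0.0
```

move_arm:
  plan: [0, 0, -2, 0, 0, 0, 26, 0, 0, 0, 0, 0, 0, 26]

```text
time: 9.5
eef_pos: [0.4678, 0.1077, -0.0295]
tcp_rot: [0.115, 0.993, 0.0, 0.0]
contact_force: [0.7, -0.4, 0.4]
opening: 0.31
finger_force: 0.0
```

move_arm:
  plan: [0, 0, -2, 0, 0, 0, 26, 0, 0, 0, 0, 0, 0, 26]

```text
time: 9.7
eef_pos: [0.4678, 0.1077, -0.0296]
tcp_rot: [0.115, 0.993, -0.0, -0.001]
contact_force: [-6.3, -1.4, 16.1]
opening: 0.306
finger_force: 7.5
```

Contact comes at reading z = −0.0295, so the actual tips are about 29.5 mm short of the reported TCP. Back to the paddle, to a reading of about −0.027.

move_arm:
  plan: [0, 0, 30, 0, 0, 0, 85, 0, 0, 40, 0, 0, 0, 85, 0, 20, 0, 0, 0, 0, 85, 0, 20, 0, 0, 0, 0, 85, 0, 20, 0, 0, 0, 0, 85, 0, 16, 0, 0, 0, 0, 85, 0, 0, 0, 0, 0, 0, 85, 0, 0, 0, 0, 0, 0, 85]

```text
time: 10.5
eef_pos: [0.4673, 0.1836, 0.0383]
tcp_rot: [0.114, 0.993, -0.0, -0.0]
contact_force: [0.1, -0.4, 0.5]
opening: 0.996
finger_force: 0.0
```

move_arm:
  plan: [0, 0, -25, 0, 0, 0, 85, 0, 0, -20, 0, 0, 0, 85, 0, 0, -12, 0, 0, 0, 85, 0, 0, -8, 0, 0, 0, 85, 0, 0, 0, 0, 0, 0, 85, 0, 0, 0, 0, 0, 0, 15, 0, 0, 0, 0, 0, 0, 15, 0, 0, 0, 0, 0, 0, 15, 0, 0, 0, 0, 0, 0, 15, 0, 0, 0, 0, 0, 0, 15]
  newtons: 110

```text
time: 11.5
eef_pos: [0.4686, 0.1839, -0.0253]
tcp_rot: [0.115, 0.993, 0.0, 0.001]
contact_force: [-1.7, -0.3, 5.5]
opening: 0.266
finger_force: 108.8
```

move_arm:
  plan: [0, 0, 0, 0, 0, 0, 10, 0, 0, 0, 0, 0, 0, 10, 0, 0, 0, 0, 0, 0, 10]

```text
time: 11.8
eef_pos: [0.4685, 0.1839, -0.0253]
tcp_rot: [0.115, 0.993, 0.0, 0.001]
contact_force: [-1.8, 0.2, 6.4]
opening: 0.266
finger_force: 108.9
```

Gripped. Lift, align to the stand's yaw, and measure the ring.

move_arm:
  plan: [0, 0, 10, 0, 0, 0, 10, 0, 0, 25, 0, 0, 0, 10, 0, 0, 30, 0, 0, 0, 10, 0, 0, 35, 0, 0, 0, 10, 0, 0, 35, 0, 0, 0, 10, 0, 0, 35, 0, 0, 0, 10, 0, 0, 35, 0, 0, 0, 10, 0, 0, 35, 0, 0, 0, 10, 0, 0, 25, 0, 0, 3.5, 10, 0, 0, 10, 0, 0, 4, 10, 0, 0, 0, 0, 0, 0, 10, 0, 0, 0, 0, 0, 0, 10]

```text
time: 13.0
eef_pos: [0.467, 0.1836, 0.2479]
tcp_rot: [0.05, 0.999, -0.0, -0.0]
contact_force: [-0.1, -0.2, -0.9]
opening: 0.27
finger_force: 108.2
```

```bash
cat >> h.py <<'E'
def steel(r,ref,box,dv=18):
    """changed greyish pixels vs reference picture in box"""
    x0,y0,x1,y1=box; d=np.abs(r["color"].astype(int)-ref.astype(int)).max(2)
    m=np.zeros(d.shape,bool); m[y0:y1,x0:x1]=(d>dv)[y0:y1,x0:x1]; return m
E
python3 - <<'E'
from h import *
t=cams.read_camera("top");s=cams.read_camera("side");st=ctrl.get_state();p=st["eef_pos"]
M=R.from_quat(st["tcp_rot"]).as_matrix();print(p,M.round(3).tolist(),st["opening"],st["finger_force"],st["qpos"].round(2))
ex=np.array([.9951,-.0993])
g=np.r_[p[:2],p[2]+.0295+.006]; c=g+np.r_[ex*.066,0]
print("expected ring",c,proj(t,c),proj(s,c))
cv2.imwrite("pics/t8.png",t["color"][:,:,::-1]);cv2.imwrite("pics/s8.png",s["color"][:,:,::-1])
def crop(r,c):
    x,y=[int(np.clip(v,80,l)) for v,l in zip(c,(560,400))]; print(x-80,y-80);return cv2.resize(r["color"][y-80:y+80,x-80:x+80],(400,400),interpolation=cv2.INTER_CUBIC)
cv2.imwrite("pics/z8.png",np.hstack([crop(t,proj(t,c)),crop(s,proj(s,c))])[:,:,::-1])
E
```

```text
[0.46668934 0.18352543 0.24693548] [[-0.995, 0.1, -0.003], [0.1, 0.995, -0.001], [0.003, -0.001, -1.0]] 0.26545390831323384 108.17040681838989 [ 0.17 -0.14  1.94 -0.    1.34 -1.3 ]
expected ring [0.53236594 0.17697163 0.28243548] [173.29346323 302.5693637 ] [309.38718982 266.03242655]
93 222
229 186
```

View pics/z8.png

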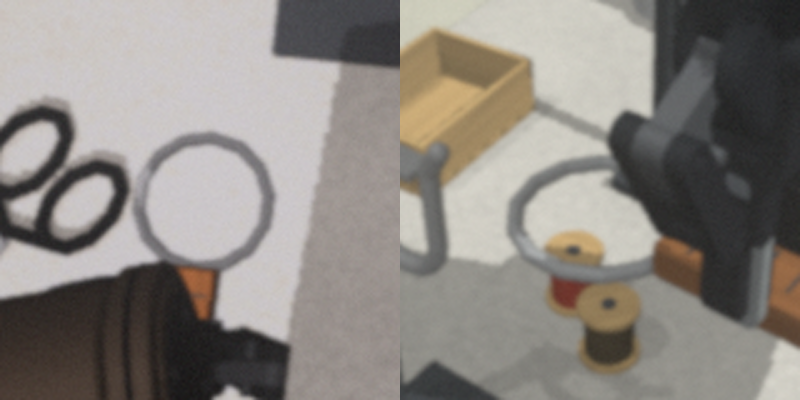

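The gauge is held, with the ring at top-view (174.6,302.4), within about 1 px of prediction. In the side view the spacing agrees with a ring height of about 0.275. Tilt 15° (ring end up) and move over the hook.

move_arm:
  plan: [0, 0, 0, -0.75, -7.45, 0, 10, 0, 0, 0, -0.75, -7.45, 0, 10, 14.9, -4.8, 0, 0, 0, 0, 10, 14.9, -4.8, 0, 0, 0, 0, 10, 14.9, -4.8, 0, 0, 0, 0, 10, 14.9, -4.8, 0, 0, 0, 0, 10, 14.9, -4.8, 0, 0, 0, 0, 10, 14.9, -4.8, 0, 0, 0, 0, 10, 14.9, -4.8, 0, 0, 0, 0, 10, 14.9, -4.8, 0, 0, 0, 0, 10, 0, 0, 0, 0, 0, 0, 10, 0, 0, 0, 0, 0, 0, 10]

```text
time: 14.3
eef_pos: [0.5877, 0.1447, 0.2479]
tcp_rot: [0.05, 0.99, -0.007, 0.129]
contact_force: [-0.6, -0.5, -0.4]
opening: 0.268
finger_force: 108.1
```

```bash
cat >> h.py <<'E'
ex=np.array([.9951,-.0993,0]);ey=np.array([.0993,.9951,0]);ez=np.array([0,0,1.]);SEAT=np.array([.6744,.1360,.160])
def status():
    st=ctrl.get_state();p=st["eef_pos"];M=R.from_quat(st["tcp_rot"]).as_matrix()
    gx=-M[:,0];gz=-M[:,2]; c=p+.066*gx+.0283*gz; far=p+.098*gx+.0283*gz
    f=lambda v:[round(1000*float(np.dot(v,e)),1) for e in(ex,ey,ez)]
    print("t",st["time"],"P",f(p-SEAT),"ring",f(c-SEAT),"far",f(far-SEAT),"gx",gx.round(3),"tilt",np.degrees(np.arcsin(gx[2])).round(1),"F",st["contact_force"].round(1),"open",round(st["opening"],3),"q",st["qpos"].round(2))
    return st,p,gx,gz,c,far
E
python3 - <<'E'
from h import *
t=cams.read_camera("top");s=cams.read_camera("side")
st,p,gx,gz,c,far=status()
print("exp top c,far",proj(t,c).round(1),proj(t,far).round(1),"side",proj(s,c).round(1),proj(s,far).round(1))
ref=cv2.imread("pics/top0.png")[:,:,::-1];rs=cv2.imread("pics/side0.png")[:,:,::-1]
cv2.imwrite("pics/t9.png",t["color"][:,:,::-1]);cv2.imwrite("pics/s9.png",s["color"][:,:,::-1])
# ring in top: steel pixels = grey, mid-dark; print extents by projecting model points and comparing changed mask
gy=np.cross(gz,gx)
for n,r,rf in(("top",t,ref),("side",s,rs)):
    d=np.abs(r["color"].astype(int)-rf).max(2)
    out=[]
    for a in range(-60,61,20):
        u=np.cos(np.radians(a))*gx+np.sin(np.radians(a))*gy
        rad=np.linspace(.018,.050,65); q=proj(r,c+rad[:,None]*u); v=cv2.remap(cv2.GaussianBlur(d.astype(np.float32),(3,3),0),q[:,0].astype(np.float32)[None],q[:,1].astype(np.float32)[None],1).ravel()
        w=np.where(v>25,v,0); out.append((a,int(1e3*(w*rad).sum()/max(w.sum(),1)*10)/10,int(v.max()),[int(z) for z in v[::8]]))
    print(n,*out,sep="\n")
E
```

```text
t 14.4 P [-88.0, 0.5, 88.2] ring [-31.5, 0.5, 132.5] far [-0.6, 0.5, 140.8] gx [ 0.962 -0.096  0.257] tilt 14.9 F [-0.2 -0.9 -0.2] open 0.268 q [ 0.1  -0.05  1.87 -0.06  1.06 -1.35]
exp top c,far [205.  211.8] [207.  185.8] side [237.4 204. ] [215.4 188. ]
top
(-60, 31.2, 41, [11, 19, 9, 35, 19, 7, 2, 2, 5])
(-40, 24.0, 40, [33, 34, 35, 27, 18, 4, 3, 2, 4])
(-20, 32.2, 53, [22, 29, 33, 53, 41, 46, 40, 8, 13])
(0, 32.2, 46, [15, 16, 15, 35, 41, 14, 18, 19, 19])
(20, 31.6, 70, [17, 17, 15, 62, 44, 17, 18, 18, 19])
(40, 31.3, 71, [18, 19, 16, 64, 36, 19, 18, 20, 19])
(60, 31.0, 73, [18, 17, 14, 68, 32, 17, 18, 19, 18])
side
(-60, 33.3, 121, [69, 116, 118, 110, 103, 101, 105, 103, 39])
(-40, 30.7, 63, [19, 18, 20, 61, 42, 12, 18, 18, 18])
(-20, 31.0, 62, [19, 18, 16, 62, 42, 13, 19, 19, 18])
(0, 31.2, 61, [18, 18, 13, 58, 37, 16, 19, 20, 21])
(20, 31.0, 58, [19, 19, 15, 55, 30, 17, 20, 20, 20])
(40, 30.7, 52, [19, 19, 15, 50, 16, 20, 20, 19, 21])
(60, 30.9, 42, [19, 19, 15, 42, 20, 19, 20, 19, 20])
```

Ring matches prediction within 1 mm in both views, with the far rod centred over the mouth. Descend to the gate, then through it.

move_arm:
  plan: [0, 0, -15, 0, 0, 0, 10, 0, 0, -20, 0, 0, 0, 10, 0, 0, -20, 0, 0, 0, 10, 0, 0, -12, 0, 0, 0, 10, 0, 0, -8, 0, 0, 0, 10, 0, 0, -6, 0, 0, 0, 10, 0, 0, -6, 0, 0, 0, 10, 0, 0, -6, 0, 0, 0, 10]
  newtons: 120

```text
time: 15.2
eef_pos: [0.5883, 0.1454, 0.1571]
tcp_rot: [0.049, 0.99, -0.006, 0.132]
contact_force: [0.8, 0.6, 2.7]
opening: 0.265
finger_force: 122.4
```

```bash
python3 -c "
from h import *
status()"
```

```text
t 15.2 P [-86.6, 0.8, -2.9] ring [-30.4, 0.9, 41.7] far [0.5, 0.9, 50.1] gx [ 0.96  -0.095  0.262] tilt 15.2 F [0.8 0.6 2.7] open 0.265 q [ 0.1   0.04  1.96 -0.07  0.88 -1.34]
```

Gate contact at about 2.7 N. Continue down.

move_arm:
  plan: [0, 0, -6, 0, 0, 0, 10, -1, 0, -6, 0, 0, 0, 10, -1, 0, -6, 0, 0, 0, 10, 0, 0, -6, 0, 0, 0, 10, 0, 0, -6, 0, 0, 0, 10, 0, 0, -4, 0, 0, 0, 10, 0, 0, -3, 0, 0, 0, 10, 0, 0, 0, 0, 0, 0, 10, 0, 0, 0, 0, 0, 0, 10]

```text
time: 16.1
eef_pos: [0.585, 0.1453, 0.1187]
tcp_rot: [0.049, 0.99, -0.007, 0.13]
contact_force: [-0.5, 0.8, -0.7]
opening: 0.264
finger_force: 122.2
```

```bash
cat > chk.py <<'E'
from h import *
s=cams.read_camera("side");t=cams.read_camera("top")
st,p,gx,gz,c,far=status();gy=np.cross(gz,gx)
# gate flap: mean difference from the first picture over the closed flap's outline
rs=cv2.imread("pics/side0.png")[:,:,::-1]
P=[SEAT+x*ex+y*ey+.0625*ez for x,y in((.012,-.006),(.012,.006),(-.012,.006),(-.012,-.006))]
m=np.zeros((480,640),np.uint8);cv2.fillPoly(m,[proj(s,np.array(P)).round().astype(np.int32)],1)
d=np.abs(s["color"].astype(int)-rs).max(2);print("flap diff mean",d[m>0].mean(),"colour",s["color"][m>0].mean(0).round(),rs[m>0].mean(0).round())
d=cv2.GaussianBlur(d.astype(np.float32),(3,3),0)
for a in range(0,101,20):
    u=np.cos(np.radians(a))*gx+np.sin(np.radians(a))*gy; rad=np.linspace(.018,.050,65);q=proj(s,c+rad[:,None]*u).astype(np.float32)
    v=cv2.remap(d,q[None,:,0],q[None,:,1],1).ravel(); w=np.where(v>25,v,0); print(a,(1e3*(w*rad).sum()/max(w.sum(),1)).round(1),[int(z) for z in v[::8]])
E
python3 chk.py
```

```text
t 16.2 P [-89.7, 0.4, -41.0] ring [-33.3, 0.5, 3.5] far [-2.4, 0.5, 11.8] gx [ 0.961 -0.095  0.259] tilt 15.0 F [-1.   0.3 -0.4] open 0.26 q [ 0.1   0.08  2.   -0.07  0.81 -1.33]
flap diff mean 10.980645161290322 colour [129. 130. 128.] [137. 139. 138.]
0 36.1 [11, 14, 24, 53, 22, 37, 33, 26, 20]
20 0.0 [17, 13, 17, 11, 7, 9, 10, 7, 6]
40 28.9 [9, 12, 23, 35, 24, 6, 3, 7, 5]
60 30.5 [20, 19, 26, 34, 38, 3, 2, 6, 7]
80 30.2 [19, 20, 25, 42, 29, 8, 5, 3, 5]
100 31.5 [20, 19, 25, 41, 42, 22, 19, 12, 8]
```

The flap region is back near its closed look and the force is gone, so the rod is 12 mm above the seat and under the gate. Now tilt to about 40° about the rod, so the paddle drops only a little on release.

move_arm:
  plan: [4.3, -0.4, -6.3, -0.41, -4.15, 0, 10, 4.3, -0.4, -6.3, -0.41, -4.15, 0, 10, 5.1, -0.5, -5.9, -0.41, -4.15, 0, 10, 5.1, -0.5, -5.9, -0.41, -4.15, 0, 10, 5.8, -0.6, -5, -0.41, -4.15, 0, 10, 5.8, -0.6, -5, -0.41, -4.15, 0, 10, 0, 0, 0, 0, 0, 0, 10, 0, 0, 0, 0, 0, 0, 10]

```text
time: 17.0
eef_pos: [0.6147, 0.1417, 0.0852]
tcp_rot: [0.047, 0.94, -0.018, 0.337]
contact_force: [0.3, 0.6, -0.3]
opening: 0.261
finger_force: 122.2
```

```bash
python3 chk.py
```

```text
t 17.1 P [-58.9, -0.1, -73.6] ring [-26.0, -0.1, -9.7] far [-1.4, -0.1, 10.7] gx [ 0.767 -0.077  0.637] tilt 39.6 F [ 0.  -0.4 -0.3] open 0.262 q [ 0.13  0.06  2.2  -0.64  0.25 -0.76]
flap diff mean 39.92903225806452 colour [177. 178. 177.] [137. 139. 138.]
0 36.4 [27, 29, 23, 30, 28, 46, 46, 43, 36]
20 29.6 [29, 23, 29, 61, 33, 25, 21, 16, 18]
40 26.9 [43, 45, 30, 60, 42, 12, 11, 14, 15]
60 31.7 [11, 14, 31, 94, 63, 14, 13, 15, 29]
80 32.4 [15, 15, 14, 49, 69, 4, 5, 11, 6]
100 31.2 [14, 15, 16, 23, 16, 12, 5, 4, 4]
```

The wrist is at its limit for tilting (q5 ≈ 0.25), and at this distance the rod cannot touch the flap. Lower onto the seat, release, wait, and back off along the tool axis.

move_arm:
  plan: [0, 0, -3, 0, 0, 0, 10, 0, 0, -2, 0, 0, 0, 10, 0, 0, 0, 0, 0, 0, 30, 0, 0, 0, 0, 0, 0, 40, 0, 0, 0, 0, 0, 0, 60, 0, 0, 0, 0, 0, 0, 85, 0, 0, 0, 0, 0, 0, 85, 0, 0, 0, 0, 0, 0, 85]
  newtons: 60

```text
time: 17.9
eef_pos: [0.6147, 0.1416, 0.08]
tcp_rot: [0.047, 0.94, -0.018, 0.337]
contact_force: [-0.6, -0.7, 0.2]
opening: 0.996
finger_force: 0.0
```

move_arm:
  plan: [-8, 1, 6, 0, 0, 0, 85, -16, 2, 10, 0, 0, 0, 85, -20, 2, 10, 0, 0, 0, 85, -20, 2, 10, 0, 0, 0, 85, -20, 2, 10, 0, 0, 0, 85, -20, 2, 10, 0, 0, 0, 85, 0, 0, 0, 0, 0, 0, 85, 0, 0, 0, 0, 0, 0, 85, 0, 0, 0, 0, 0, 0, 85, 0, 0, 0, 0, 0, 0, 85]

```text
time: 18.9
eef_pos: [0.511, 0.1525, 0.1355]
tcp_rot: [0.047, 0.94, -0.018, 0.337]
contact_force: [-0.9, -0.3, -0.4]
opening: 0.991
finger_force: 0.0
```

```bash
cat > fin.py <<'E'
from h import *
s=cams.read_camera("side");t=cams.read_camera("top");status()
cv2.imwrite("pics/s_fin.png",s["color"][:,:,::-1]);cv2.imwrite("pics/t_fin.png",t["color"][:,:,::-1])
for n,r,lim in(("side",s,200),("top",t,150)):
    hs=cv2.cvtColor(r["color"],cv2.COLOR_RGB2HSV);H,S,V=[hs[:,:,i].astype(int) for i in range(3)]
    m=(H<12)&(S>110)&(V>50);m[:lim]=0;m[:,500:]=0
    print(n,[(tuple(np.round(x[0],1)),tuple(np.round(x[1],1)),round(x[2])) for x in(cv2.minAreaRect(c) for c in big(m)[:4])])
o=SEAT-np.r_[0,0,.029];
print("expected paddle centre hang: side",proj(s,o-.066*ez),"ends",proj(s,o-.031*ez),proj(s,o-.101*ez),"top",proj(t,o-.066*ez))
rs=cv2.imread("pics/side0.png")[:,:,::-1]
P=[SEAT+x*ex+y*ey+.0625*ez for x,y in((.012,-.006),(.012,.006),(-.012,.006),(-.012,-.006))]
m=np.zeros((480,640),np.uint8);cv2.fillPoly(m,[proj(s,np.array(P)).round().astype(np.int32)],1)
print("flap",s["color"][m>0].mean(0),s["color"][m>0].std(0),rs[m>0].mean(0),rs[m>0].std(0))
E
python3 fin.py
```

```text
t 19.0 P [-164.3, 0.1, -24.7] ring [-131.3, 0.2, 39.1] far [-106.6, 0.2, 59.5] gx [ 0.768 -0.077  0.635] tilt 39.4 F [ 0.6 -0.2 -0.4] open 0.995 q [ 0.2  -0.26  2.38 -0.51  0.4  -0.86]
side [((np.float64(298.5), np.float64(301.2)), (np.float64(13.4), np.float64(17.4)), 86), ((np.float64(245.0), np.float64(344.0)), (np.float64(0.0), np.float64(0.0)), 0), ((np.float64(244.0), np.float64(349.0)), (np.float64(0.0), np.float64(0.0)), 0), ((np.float64(238.0), np.float64(351.0)), (np.float64(0.0), np.float64(0.0)), 0)]
top [((np.float64(386.4), np.float64(336.5)), (np.float64(41.2), np.float64(14.2)), 84), ((np.float64(230.1), np.float64(211.4)), (np.float64(9.4), np.float64(5.3)), 31)]
expected paddle centre hang: side [238.33370425 340.05219291] ends [235.59364797 321.89386625] [240.89727355 357.04094212] top [230.41028874 211.70827656]
flap [161.01935484 162.43870968 161.63225806] [5.43758837 5.52190228 5.62485195] [137.29032258 138.58064516 138.04516129] [4.97084109 5.13164875 5.20340079]
```

Top view has an orange patch at (230.1,211.4), matching the expected hanging paddle (230.4,211.7). I'll back away further, let it settle, and recheck.

move_arm:
  plan: [-20, 20, 10, 0, 0, 0, 85, -20, 25, 20, 0, 0, 0, 85, -10, 30, 30, 0, 0, 0, 85, 0, 30, 30, 0, 0, 0, 85, 0, 0, 0, 0, 0, 0, 85, 0, 0, 0, 0, 0, 0, 85, 0, 0, 0, 0, 0, 0, 85, 0, 0, 0, 0, 0, 0, 85, 0, 0, 0, 0, 0, 0, 85, 0, 0, 0, 0, 0, 0, 85, 0, 0, 0, 0, 0, 0, 85, 0, 0, 0, 0, 0, 0, 85]

```text
time: 20.2
eef_pos: [0.4607, 0.2575, 0.2258]
tcp_rot: [0.047, 0.94, -0.018, 0.337]
contact_force: [-0.0, -0.4, -0.5]
opening: 0.994
finger_force: 0.0
```

```bash
sed -i 's/(S>110)&(V>50)/(S>90)\&(V>25)/' fin.py && python3 fin.py
python3 - <<'E'
from h import *
a=cams.read_camera("side")["color"].astype(int)
for i in range(5): b=cams.read_camera("side")["color"].astype(int); print(np.abs(b-a)[290:380,190:290].mean().round(2),end=" "); a=b
print(); c=a[335:346:5,225:255:5]; print(c.tolist())
E
```

```text
t 20.3 P [-224.7, 99.8, 66.0] ring [-191.8, 99.8, 129.8] far [-167.1, 99.8, 150.1] gx [ 0.768 -0.077  0.636] tilt 39.5 F [0.  0.7 0.5] open 0.996 q [ 0.51 -0.34  2.26 -0.59  0.72 -0.6 ]
side [((np.float64(298.7), np.float64(301.7)), (np.float64(14.4), np.float64(17.6)), 86), ((np.float64(380.0), np.float64(209.0)), (np.float64(0.0), np.float64(0.0)), 0), ((np.float64(441.0), np.float64(312.0)), (np.float64(0.0), np.float64(0.0)), 0), ((np.float64(247.0), np.float64(337.0)), (np.float64(0.0), np.float64(0.0)), 0)]
top [((np.float64(386.3), np.float64(336.4)), (np.float64(41.3), np.float64(14.5)), 84), ((np.float64(231.9), np.float64(212.2)), (np.float64(14.3), np.float64(5.8)), 27)]
expected paddle centre hang: side [238.33370425 340.05219291] ends [235.59364797 321.89386625] [240.89727355 357.04094212] top [230.41028874 211.70827656]
flap [157.32903226 158.69032258 157.91612903] [5.40860685 5.61055197 5.70902493] [137.29032258 138.58064516 138.04516129] [4.97084109 5.13164875 5.20340079]
1.25 1.27 1.25 1.26 1.26 
[[[58, 51, 46], [111, 79, 56], [122, 87, 58], [120, 89, 64], [118, 84, 59], [116, 114, 113]], [[50, 47, 48], [98, 70, 49], [97, 72, 52], [108, 77, 54], [91, 70, 53], [69, 70, 72]], [[47, 47, 46], [88, 64, 45], [79, 59, 47], [86, 63, 47], [84, 64, 48], [57, 58, 58]]]
```

Run:
```python
from h import *
a=cams.read_camera("side")["color"].astype(int);b=cams.read_camera("side")["color"].astype(int)
print("noise elsewhere",np.abs(a-b)[150:250,480:600].mean())
m=(a[:,:,0]-a[:,:,2]>22);m[:300]=0;m[385:]=0;m[:,:200]=0;m[:,270:]=0
c=big(m)[0];print(cv2.minAreaRect(c),c.reshape(-1,2).min(0),c.reshape(-1,2).max(0))
```

```text
noise elsewhere 1.1249166666666666
((237.41610717773438, 338.1912841796875), (42.113975524902344, 21.839021682739258), 79.99201965332031) [224 316] [248 360]
```

The paddle lies along the expected line (centre (237,338) against (238,340) predicted) and is still. The gate is closed and the loop gauge is unmoved. Handing in.

```bash
python3 -c "
from plant import order
print(order.sign_off())"
```

```text
the job is handed in; nothing more can be done
None
```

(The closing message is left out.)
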